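Make up two polishing kits

ROBOT

A 6-joint arm with a two-finger parallel gripper is mounted at the origin on a cart in front of the work surface, level with it; the furniture and walls round the work are solid. World frame = base frame: x ahead of the robot, y to its left, z up, the work surface at z = 0. Lengths are in m, angles in rad, forces in N, time in s.
With the tool pointing down it reaches from about 0.25 to 0.775 m from the base axis. Payload 4 kg.
Tool frame: the origin (TCP) lies on the centre line of the jaws, within the pads' length; the fingertips stand 8 mm ahead of it and the grasp point (between the pads) lies 11 mm behind it; y points along the fingers, x is the direction in which the jaws open and shut, and the axes are right-handed (so a half turn about y gives the same grasp; the last joint's range is limited). The gripper opens to 94 mm and grips with 3 to 60 N. Pads are 16 mm wide; open, the fingers measure 119 mm over their backs; the gripper's body (75 mm by 177 mm) begins 78 mm behind the grasp point.
Start: joints at [1.019, 0.087, 1.371, -0, 1.684, -0.103], TCP at [0.239, 0.496, 0.214] pointing down, gripper open.
Joint ranges: [-3.1, 3.1], [-0.76, 2.03], [0.27, 2.55], [-1.08, 4.22], [0.17, 2.65], [-2.57, 2.57]. Speed limits (rad/s): [2.79, 2.79, 3.14, 3.14, 3.14, 3.14].

INTERFACE

Orientations are given as [roll, pitch, yaw] about the fixed x, y, z axes, in that order (R = Rz(yaw) Ry(pitch) Rx(roll)).
In Python, from bench import robot gives the robot as it stands.
- The arm moves only by the tool step_arm, never from a script. Its argument "commands" is a list of rows, each an object with "xyz": the shift along the world's x, y, z in m, a list of three; "twist": the turn, a rotation vector about the world's x, y, z in degrees, a list of three. In form: [{"xyz": [tx, ty, tz], "twist": [ax, ay, az]}, ...]. A call has 1 to 12 rows; each row is the pose to reach, as a shift and turn from the pose commanded when the call began; what a row does not reach only later rows make up. A row lasts 1/12 s, in which the tool goes at most 41.7 mm and 7.16 degrees, less where a joint would pass 70% of its speed; a pose out of reach is approached as far as the arm can. A call with a gripper value outside its range is refused whole. "fingers" is the closure in counts, from 0 (fully open) to 255 (shut), set as the call begins (left out, the last holds). The fingers move at their own pace and stop on an object; the grip force is fixed at half the most. Time passes only in rows, so rows that repeat a pose let the fingers close. It gives the time, the measured TCP pose, the force and the opening at its end, in the units of the state.
- robot.get_obs(): the state, without advancing time (a new reading comes with each control period).
- robot.snapshot(name): name is "scene" or "top"; returns (picture, depth): 400x640x3 uint8, red, green, blue; 400x640 float32, m along the optical axis (not along the pixel's ray), 0 where there is no reading.
- robot.camera_info(name): a dict with "fx", "fy", "cx", "cy" (pixels), "k1" (the pictures are not rectified: a ray, as slopes to the right and down, at radius r is drawn at 1 + k1 r^2 times it, then the intrinsics apply), "R" (3x3) and "t" (3): a world point X has camera coordinates R X + t. Camera axes: x right, y down, z forward; pixel columns grow to the right and rows downward; lengths in m; the calibration is good to about 2 mm. A picture is of the moment at which its call begins. camera_info takes no time and is no camera call.
- robot.close_job(): hands the job in, once; it reports no verdict.
The state is a dict: "time": time; "joint_positions": joint angles; "qvel": joint speeds; "joint_torque": joint torques, N m; "tool_pos": TCP position; "ee_rot": TCP orientation; "wrist_force": force on the tool from outside, world axes, zero at the start; "wrist_torque": the same for the moment, N m; "width": finger opening in m.
Only numpy, scipy, OpenCV 4.12 (cv2) and the standard library are available. Lean on these libraries where they do the work, as an engineer would, in place of code of your own. Each camera call takes 0.05 s, during which the arm holds its last target.

TASK

Make up the two polishing kits: the blue tray gets the jar with the red cap and the green stone ball, the yellow tray gets the jar with the white cap and the orange stone ball. Stand each jar upright in its tray's larger pocket and set each stone in the smaller dimple; the stones are fragile, so set them down gently, neither dropped nor pressed. Take the jars from the row of three in the middle of the table (not from the back by the drawers), and leave the row's black-capped jar and the spirit lamp in front where they are.

Things in the scene. Friction and masses are not known exactly. Their poses are not given: they have to be found in the camera images.
- red_jar_center (a point): Small round screw-top jar, red cap and dark grey body, 30 mm in diameter all the way up and 42 mm tall, about 0.05 kg, loose, upright, in the row of three in mid-table (a like one far back by the drawers is not meant). The point is its centre, 21 mm above its base; z is the jar's axis.
- white_jar_center (a point): Small round screw-top jar, white cap and white body, 30 mm in diameter all the way up and 42 mm tall, about 0.05 kg, loose, upright, in the row of three in mid-table (a like one far back by the drawers is not meant). The point is its centre, 21 mm above its base; z is the jar's axis.
- black_jar_center (a point): Small round screw-top jar, black cap and tan body, 30 mm in diameter all the way up and 42 mm tall, about 0.05 kg, loose, upright, in the row of three in mid-table (a like one far back by the drawers is not meant). The point is its centre, 21 mm above its base; z is the jar's axis. It belongs to neither kit and stays where it is (within 20 mm).
- green_stone_center (a point): Polished green stone ball, 40 mm in diameter, 0.09 kg, loose; the point is its centre. It starts in one of the two dimples of the wooden rest, its centre 27 mm above the table, 13 mm above the rest's top, resting on the dimple's edge, where it centres itself. Fragile: over 25 N against a tray or the rest, or a free drop of about 8 mm or more, is damage. It rolls away if let go outside a dimple.
- orange_stone_center (a point): Polished orange stone ball, 40 mm in diameter, 0.09 kg, loose; the point is its centre. It starts in one of the two dimples of the wooden rest, its centre 27 mm above the table, 13 mm above the rest's top, resting on the dimple's edge, where it centres itself. Fragile: over 25 N against a tray or the rest, or a free drop of about 8 mm or more, is damage. It rolls away if let go outside a dimple.
- blue_tray: Blue tray, fixed, 76 (x) by 126 (y) by 14 mm high; origin at the centre of its underside, z up. Two round pockets, floors at z = 4 mm: jar well, 46 mm wide, centred at x, y = (0, -28) mm; stone dimple, 30 mm wide, at (0, +30) mm. Centre of a seated jar at z = 25 mm, of a seated stone (on the dimple's edge) at 27 mm. Fingers closing along the tray's x keep clear of the other pocket.
- yellow_tray: Yellow tray, fixed, 76 (x) by 126 (y) by 14 mm high; origin at the centre of its underside, z up. Two round pockets, floors at z = 4 mm: jar well, 46 mm wide, centred at x, y = (0, -28) mm; stone dimple, 30 mm wide, at (0, +30) mm. Centre of a seated jar at z = 25 mm, of a seated stone (on the dimple's edge) at 27 mm. Fingers closing along the tray's x keep clear of the other pocket.
- stock_rest: Plain pale wooden rest, fixed to the table, in which the two stone balls sit at the start: 76 mm (x) by 126 mm (y) by 14 mm high; origin at the centre of its underside, z up. Its two dimples, 30 mm across, lie at (0, +30) and (0, -30) mm in its x, y; which ball is in which varies. Fingers that close along its x axis keep clear of the other ball.
- lamp_center (a point): Spirit lamp with a purple glass bowl and a brass cap, 62 mm in diameter and 74 mm tall, loose, at the front left of the work (not the one far back); the point is 37 mm above its base. It stays where it is (within 20 mm).
Mind the look-alikes: they are no part of the job. Leave any pink look-alike of the part that bears green_stone_center alone.

How it is judged:
By the outcome, as a careful person would: the job done as asked, in the order asked, and still so for the second after the job is handed in, with the robot touching nothing.
It also fails if it takes over 83 s, if anything falls off the work surface, if the arm or the gripper's body presses on something with over 40 N, if the wrist force passes 120 N, or if a joint passes its speed limit or range.

## Working session

There is one attempt and no reset: what is moved stays moved. The work goes in short steps, Python scripts to look and compute and a tool call to move; the robot and the scene stay as the last step left them, time stands still between calls to the robot, and variables do not carry over. Pictures are saved under pics/ and viewed, and the job is handed in when it is done.

Besides the shell and the picture viewer there is one more tool, called after "Emit:" as name(argument=value, ...) on one line, values as JSON. step_arm: Moves the arm, as the interface text tells. Its arguments: {"type":"object","properties":{"commands":{"type":"array"},"fingers":{"type":"number"}},"required":["commands"]}

```bash
mkdir -p pics; ls
python3 - <<'E'
from bench import robot
import cv2,numpy as np
for n in("scene","top"):
    p,d=robot.snapshot(n); cv2.imwrite(f"pics/{n}0.png",p[...,::-1]); np.save(f"pics/{n}0.npy",d); print(robot.camera_info(n))
print(robot.get_obs())
E
```

```text
pics
{'fx': 449.8599095546579, 'fy': 449.8599095546579, 'cx': 317.5384906003457, 'cy': 197.69923079340253, 'k1': -0.034914378944915496, 'R': array([[ 0.60468477, -0.79646205,  0.00212657],
       [-0.55375815, -0.42233675, -0.71762357],
       [ 0.57245806,  0.43275844, -0.69642796]]), 't': array([-0.3275063 ,  0.34156151,  0.78357903])}
{'fx': 433.92411975773587, 'fy': 433.92411975773587, 'cx': 313.37787217654756, 'cy': 196.3717680128267, 'k1': -0.04656756506456985, 'R': array([[ 0.0191117 , -0.99981636, -0.00140941],
       [-0.99728258, -0.01896291, -0.07118895],
       [ 0.07114915,  0.00276612, -0.99746185]]), 't': array([0.02448124, 0.57270934, 1.25899554])}
{'time': 0.1, 'joint_positions': array([ 1.01891100e+00,  8.78853886e-02,  1.37207929e+00,  7.25291376e-06,
        1.68360932e+00, -1.03074142e-01]), 'qvel': array([-0.00050278, -0.00217208, -0.00411988,  0.00055748, -0.00044897,
        0.00051626]), 'joint_torque': array([ 2.74367456e-03, -3.41251659e+01, -3.03301263e+01,  7.20870355e-02,
        3.03641323e-02, -6.55143890e-05]), 'tool_pos': array([0.23838092, 0.49512867, 0.21243096]), 'ee_rot': array([-1.57058529,  0.00197009,  1.12198616]), 'wrist_force': array([ 1.02868587, -0.89629082,  1.27275338]), 'wrist_torque': array([ 0.0028324 ,  0.02243787, -0.00086052]), 'width': 0.09391009534042163}
```

View pics/scene0.png

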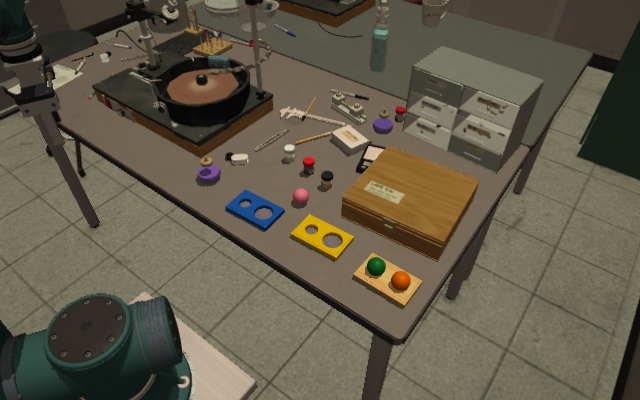

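View pics/top0.png

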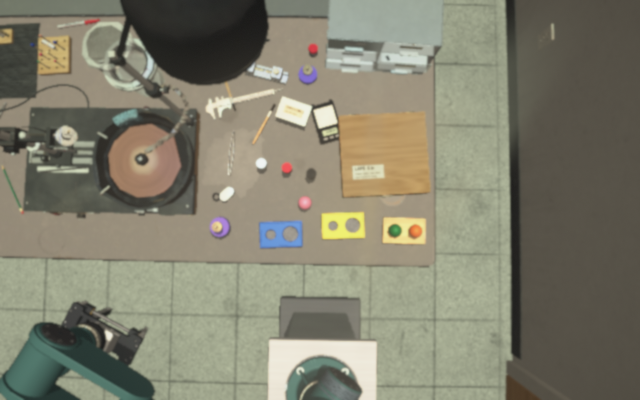

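The top view shows the row of three: white (261,163), red (287,168) and black (311,174). A second red jar stands by the drawers at (313,48). Trays: blue (281,234) and yellow (343,225). The rest is at (405,231), with green at (395,230) and orange at (416,231). The pink ball (305,203) is a decoy. The near lamp is at (219,227), the far one at (308,74).

```bash
cat > h.py <<'E'
import cv2,numpy as np
from bench import robot
def ray(n,u,v):
    c=robot.camera_info(n); K=np.array([[c['fx'],0,c['cx']],[0,c['fy'],c['cy']],[0,0,1]])
    q=cv2.undistortPoints(np.array([[[u,v]]],float),K,np.array([c['k1'],0,0,0,0]))[0,0]
    return -c['R'].T@c['t'], c['R'].T@np.array([q[0],q[1],1])
def onplane(n,u,v,z):
    o,d=ray(n,u,v); return o+d*(z-o[2])/d[2]
def proj(n,X):
    c=robot.camera_info(n); K=np.array([[c['fx'],0,c['cx']],[0,c['fy'],c['cy']],[0,0,1]])
    return cv2.projectPoints(np.array([X],float),cv2.Rodrigues(c['R'])[0],c['t'],K,np.array([c['k1'],0,0,0,0]))[0][0,0]
def tri(a,b):
    o1,d1=ray(*a);o2,d2=ray(*b)
    s=np.linalg.lstsq(np.c_[d1,-d2],o2-o1,rcond=None)[0]
    p,q=o1+s[0]*d1,o2+s[1]*d2; return (p+q)/2,np.linalg.norm(p-q)
def blobs(img,lo,hi,roi,minA=15):
    x0,y0,x1,y1=roi; h=cv2.cvtColor(img[y0:y1,x0:x1],cv2.COLOR_BGR2HSV)
    m=cv2.inRange(h,np.array(lo),np.array(hi)); n,l,s,c=cv2.connectedComponentsWithStats(m)
    return [(c[i]+[x0,y0],s[i,4],s[i,:4]+[x0,y0,0,0],(l==i)) for i in range(1,n) if s[i,4]>=minA]
E
python3 - <<'E'
import cv2,numpy as np
t=cv2.imread("pics/top0.png");s=cv2.imread("pics/scene0.png")
cv2.imwrite("pics/t_crop.png",cv2.resize(t[140:260,200:440],None,fx=3.3,fy=3.3,interpolation=cv2.INTER_NEAREST))
cv2.imwrite("pics/s_crop.png",cv2.resize(s[130:310,190:440],None,fx=3.2,fy=3.2,interpolation=cv2.INTER_NEAREST))
for n,im,pts in(("top",t,[(261,163),(287,168),(311,174),(280,226),(343,215),(395,230),(416,231),(385,222),(305,203)]),("scene",s,[(290,149),(309,161),(327,176),(240,210),(315,223),(376,267),(401,281),(360,262),(301,197)])):
    h=cv2.cvtColor(im,cv2.COLOR_BGR2HSV)
    for u,v in pts: print(n,u,v,h[v,u])
E
```

```text
top 261 163 [ 70   3 244]
top 287 168 [179 161 239]
top 311 174 [19 48 91]
top 280 226 [107 126 219]
top 343 215 [ 30 133 239]
top 395 230 [ 62 117 165]
top 416 231 [ 15 166 239]
top 385 222 [ 24 102 236]
top 305 203 [176  59 238]
scene 290 149 [ 35  40 218]
scene 309 161 [178 229 216]
scene 327 176 [12 62 41]
scene 240 210 [107 216 143]
scene 315 223 [ 24 255 214]
scene 376 267 [ 68 199  86]
scene 401 281 [ 12 255 198]
scene 360 262 [ 17  67 122]
scene 301 197 [177 135 183]
```

View pics/t_crop.png

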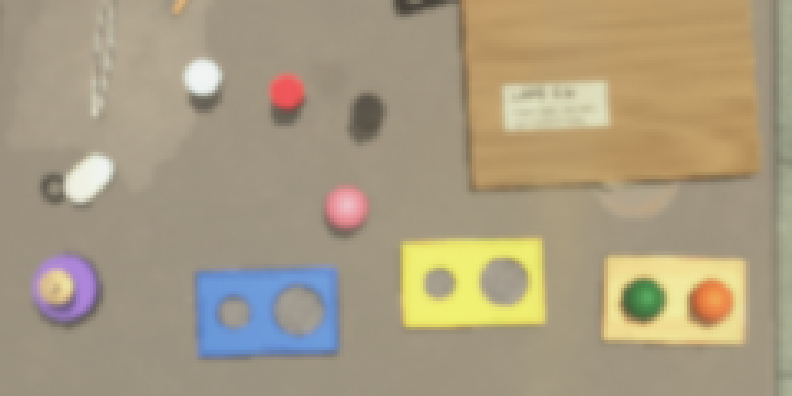

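View pics/s_crop.png

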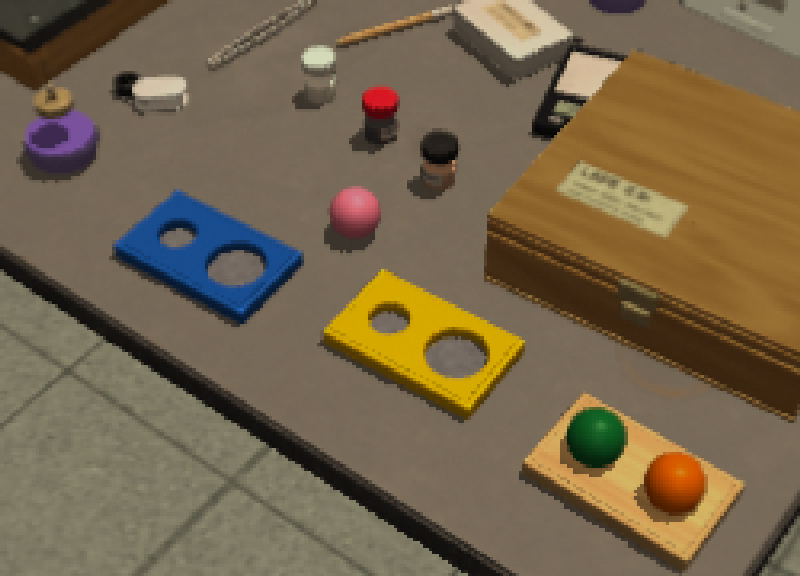

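The crops confirm it. In the scene view, white is at (290,149), red at (309,161) and black at (327,177), in the mid-table row as described. The stones lie in the rest, green at (376,267) and orange at (401,281). Both trays have their large wells toward -y.

Run:
```python
import cv2,numpy as np
from h import *
im={n:cv2.imread(f"pics/{n}0.png") for n in("top","scene")}
R={}
def show(k,n,lo,hi,roi,z=None):
    b=max(blobs(im[n],lo,hi,roi,5),key=lambda b:b[1]); R[k,n]=b
    print(k,n,b[0].round(1),b[1],b[2], onplane(n,*b[0],z).round(4) if z is not None else "")
show("green","top",(50,90,40),(80,255,255),(383,215,428,245),.027)
show("orange","top",(3,150,100),(17,255,255),(403,215,428,245),.027)
show("green","scene",(50,120,20),(85,255,255),(350,245,425,305),.027)
show("orange","scene",(4,220,60),(14,255,255),(350,245,425,305),.027)
show("red","top",(170,110,100),(180,255,255),(275,155,298,180),.042)
show("white","top",(0,0,215),(180,40,255),(250,150,272,176),.042)
show("black","top",(0,0,0),(180,255,100),(300,162,322,186),.02)
show("red","scene",(172,150,80),(180,255,255),(298,150,318,178),.036)
show("white","scene",(0,0,140),(180,90,255),(280,140,300,166),.021)
show("black","scene",(0,0,0),(180,255,60),(317,166,337,192),.036)
for k in("green","orange"): print(k,"tri",tri(("top",*R[k,"top"][0]),("scene",*R[k,"scene"][0])))
for k,lo,hi,rt,rs in(("blue",(100,90,60),(115,255,255),(255,215,308,255),(220,185,290,232)),("yellow",(20,110,120),(35,255,255),(316,205,370,245),(285,210,358,262)),):
  for n,roi in(("top",rt),("scene",rs)):
    l=lo if n=="top" or k=="yellow" else (100,120,40)
    show(k,n,l,hi,roi,.014); m=R[k,n][3].astype(np.uint8)
    cs,hi_=cv2.findContours(m,cv2.RETR_CCOMP,cv2.CHAIN_APPROX_NONE)
    for c,h in zip(cs,hi_[0]):
        a=cv2.contourArea(c)
        if a<20: continue
        P=np.array([onplane(n,p[0,0]+roi[0],p[0,1]+roi[1],.014)[:2]*1000 for p in c],np.float32)
        if h[3]<0: print(" outer",cv2.minAreaRect(P))
        else: print(" hole",cv2.fitEllipse(P))
# rest
for n,lo,hi,roi in(("top",(12,40,200),(32,145,255),(376,208,434,252)),):
    show("rest",n,lo,hi,roi,.014); c=max(cv2.findContours(R["rest",n][3].astype(np.uint8),cv2.RETR_EXTERNAL,cv2.CHAIN_APPROX_NONE)[0],key=len)
    print(cv2.minAreaRect(np.array([onplane(n,p[0,0]+roi[0],p[0,1]+roi[1],.014)[:2]*1000 for p in c],np.float32)))
```

```text
green top [394.6 230.1] 86 [390 225  10  11] [ 0.4775 -0.2039  0.027 ]
orange top [414.9 230.7] 113 [409 225  13  12] [ 0.4768 -0.2634  0.027 ]
green scene [375.6 266.2] 253 [367 258  18  18] [ 0.4759 -0.2039  0.027 ]
orange scene [400.2 280.5] 271 [391 271  19  19] [ 0.4755 -0.2636  0.027 ]
red top [286.5 167.4] 27 [284 165   6   6] [0.6536 0.1152 0.042 ]
white top [260.6 162.6] 81 [256 158  10  10] [0.6666 0.1911 0.042 ]
black top [310.7 174.2] 68 [307 169   8  11] [0.6377 0.0446 0.02  ]
red scene [308.3 160.9] 66 [303 157  11   8] [0.6556 0.1173 0.036 ]
white scene [289.1 147.1] 62 [284 144  11   7] [0.6849 0.2083 0.021 ]
black scene [326.8 175.6] 99 [321 171  12  10] [0.6381 0.0437 0.036 ]
green tri (array([ 0.47718714, -0.20377142,  0.02557741]), np.float64(0.0008977986278669357))
orange tri (array([ 0.47663282, -0.26348166,  0.0256679 ]), np.float64(0.0005911488301599452))
blue top [279.1 234.2] 774 [260 221  42  27] [0.459  0.1342 0.014 ]
 outer ((459.49658203125, 130.14309692382812), (73.95340728759766, 122.88179016113281), 3.0895493030548096)
 hole ((457.9060974121094, 159.7
[... 859 characters left out ...]
08984375)
 hole ((490.2336120605469, -80.10700988769531), (47.04460906982422, 47.316741943359375), 108.33402252197266)
yellow scene [321.2 234.7] 1080 [291 214  63  44] [ 0.486  -0.0526  0.014 ]
 outer ((487.1122741699219, -53.67686462402344), (76.16768646240234, 125.72308349609375), 2.7791266441345215)
 hole ((488.5611267089844, -81.38282012939453), (46.40858840942383, 47.70587158203125), 114.28557586669922)
 hole ((485.79962158203125, -23.611413955688477), (30.722728729248047, 31.350658416748047), 110.46155548095703)
rest top [404.2 229.8] 805 [383 217  43  27] [ 0.4786 -0.2347  0.014 ]
((478.16717529296875, -234.23777770996094), (76.70195770263672, 124.71350860595703), 0.4977215826511383)
```

Run:
```python
import cv2,numpy as np
from h import *
d=np.load("pics/top0.npy")
def pt(u,v):
    n="top";o,r=ray(n,u,v); return (o+r*d[int(v),int(u)]).round(3)
for name,u,v in[("box",385,150),("boxedge",385,190),("boxedge2",345,193),("table",385,205),("lampthing",195,35),("pole",190,118),("redtop",287,167),("whitetop",261,162),("blacktop",311,172),("pink",305,203),("lamp",219,227),("scale",326,120),("whitebox",293,110),("turnt",190,190)]: print(name,pt(u,v))
for k,(u,v),z in(("red",(308.5,160.9),.037),("white",(289.5,147.5),.037),("black",(326.9,175.5),.037)): print(k,onplane("scene",u,v,z).round(4))
for k,(u,v),z in(("red",(286.7,167.6),.042),("white",(260.7,162.7),.042),("black",(311.2,172.5),.042),("pink",(304.7,202.5),.02),("lamp",(219.3,227),.03)): print(k,onplane("top",u,v,z).round(4))
```

```text
box [ 0.705 -0.167  0.07 ]
boxedge [ 0.591 -0.168  0.069]
boxedge2 [ 0.58  -0.054  0.074]
table [ 0.552 -0.179  0.004]
lampthing [0.767 0.217 0.667]
pole [0.782 0.388 0.095]
redtop [0.655 0.114 0.042]
whitetop [0.668 0.19  0.045]
blacktop [0.642 0.044 0.041]
pink [0.551 0.059 0.042]
lamp [0.477 0.303 0.057]
scale [0.802 0.002 0.02 ]
whitebox [0.83  0.101 0.023]
turnt [0.58  0.387 0.069]
red [0.6551 0.1161 0.037 ]
white [0.6688 0.1925 0.037 ]
black [0.6377 0.0432 0.037 ]
red [0.6532 0.1147 0.042 ]
white [0.6662 0.1909 0.042 ]
black [0.6401 0.043  0.042 ]
pink [0.5536 0.0606 0.02  ]
lamp [0.4766 0.3083 0.03  ]
```

Emit:
step_arm(commands=[{"xyz": [0.02,-0.03,0],"twist": [0,0,-7.1]},{"xyz": [0.05,-0.06,0],"twist": [0,0,-14.2]},{"xyz": [0.08,-0.08,0],"twist": [0,0,-21.3]},{"xyz": [0.11,-0.11,0],"twist": [0,0,-28.4]},{"xyz": [0.14,-0.14,0],"twist": [0,0,-35.5]},{"xyz": [0.17,-0.17,0],"twist": [0,0,-42.6]},{"xyz": [0.2,-0.19,0],"twist": [0,0,-49.7]},{"xyz": [0.22,-0.21,0],"twist": [0,0,-56.8]},{"xyz": [0.24,-0.24,0],"twist": [0,0,-62]},{"xyz": [0.24,-0.24,0],"twist": [0,0,-62.3]},{"xyz": [0.24,-0.24,0],"twist": [0,0,-62.3]},{"xyz": [0.24,-0.24,0],"twist": [0,0,-62.3]}], fingers=0)

```text
time: 1.1
tool_pos: [0.4782, 0.2557, 0.213]
ee_rot: [-1.571, 0.001, 0.035]
wrist_force: [-0.7, -0.9, 0.3]
width: 0.0942
```

Emit:
step_arm(commands=[{"xyz": [0.03,-0.025,0],"twist": [0,0,0]},{"xyz": [0.06,-0.05,-0.0],"twist": [0,0,0]},{"xyz": [0.09,-0.07,-0.0],"twist": [0,0,0]},{"xyz": [0.12,-0.095,-0.01],"twist": [0,0,0]},{"xyz": [0.15,-0.12,-0.03],"twist": [0,0,0]},{"xyz": [0.176,-0.14,-0.06],"twist": [0,0,0]},{"xyz": [0.176,-0.14,-0.09],"twist": [0,0,0]},{"xyz": [0.176,-0.14,-0.11],"twist": [0,0,0]},{"xyz": [0.176,-0.14,-0.11],"twist": [0,0,0]},{"xyz": [0.176,-0.14,-0.11],"twist": [0,0,0]}])

```text
time: 1.93
tool_pos: [0.6532, 0.1171, 0.1019]
ee_rot: [-1.571, 0.004, 0.037]
wrist_force: [-0.6, -0.7, 0.3]
width: 0.0939
```

Run:
```python
from h import *
for n,(x0,y0,x1,y1) in(("scene",(230,90,390,210)),("top",(220,120,380,240))):
    p,d=robot.snapshot(n); cv2.imwrite(f"pics/{n}1.png",cv2.resize(p[y0:y1,x0:x1,::-1],None,fx=4,fy=4,interpolation=cv2.INTER_CUBIC))
print(robot.get_obs()['tool_pos'],robot.get_obs()['joint_positions'])
```

```text
[0.65535718 0.11714605 0.10603831] [9.16581353e-02 3.80414138e-01 1.23083528e+00 2.03232550e-04
 1.52656656e+00 5.47501604e-02]
```

View pics/scene1.png

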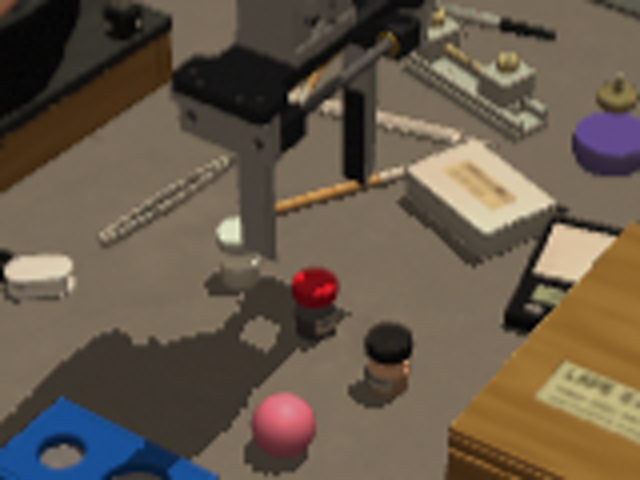

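The scene view shows the fingers in line above the red jar at crop (315,300), clear of the neighbours. Now I'll go down and close.

Emit:
step_arm(commands=[{"xyz": [-0.001,-0.0015,-0.03],"twist": [0,0,0]},{"xyz": [-0.001,-0.0015,-0.055],"twist": [0,0,0]},{"xyz": [-0.001,-0.0015,-0.07],"twist": [0,0,0]},{"xyz": [-0.001,-0.0015,-0.078],"twist": [0,0,0]},{"xyz": [-0.001,-0.0015,-0.078],"twist": [0,0,0]},{"xyz": [-0.001,-0.0015,-0.078],"twist": [0,0,0]}])

```text
time: 2.53
tool_pos: [0.6547, 0.1147, 0.0277]
ee_rot: [-1.571, -0.003, 0.035]
wrist_force: [-0.9, 0.7, 0.1]
width: 0.094
```

Emit:
step_arm(commands=[{"xyz": [0,0,0],"twist": [0,0,0]},{"xyz": [0,0,0],"twist": [0,0,0]},{"xyz": [0,0,0],"twist": [0,0,0]},{"xyz": [0,0,0],"twist": [0,0,0]},{"xyz": [0,0,0],"twist": [0,0,0]},{"xyz": [0,0,0],"twist": [0,0,0]},{"xyz": [0,0,0],"twist": [0,0,0]},{"xyz": [0,0,0],"twist": [0,0,0]}], fingers=255)

```text
time: 3.2
tool_pos: [0.6536, 0.114, 0.0254]
ee_rot: [-1.571, 0.0, 0.035]
wrist_force: [0.8, -0.0, 0.0]
width: 0.0441
```

Emit:
step_arm(commands=[{"xyz": [0,0,0],"twist": [0,0,0]},{"xyz": [0,0,0],"twist": [0,0,0]},{"xyz": [0,0,0],"twist": [0,0,0]},{"xyz": [0,0,0],"twist": [0,0,0]},{"xyz": [0,0,0],"twist": [0,0,0]},{"xyz": [0,0,0],"twist": [0,0,0]}])

```text
time: 3.7
tool_pos: [0.6536, 0.114, 0.0255]
ee_rot: [-1.571, 0.0, 0.035]
wrist_force: [-0.5, -0.3, -1.0]
width: 0.0286
```

Emit:
step_arm(commands=[{"xyz": [0,0,0.02],"twist": [0,0,0]},{"xyz": [0,0,0.05],"twist": [0,0,0]},{"xyz": [-0.01,0,0.07],"twist": [0,0,0]},{"xyz": [-0.03,-0.002,0.08],"twist": [0,0,0]},{"xyz": [-0.06,-0.004,0.08],"twist": [0,0,0]},{"xyz": [-0.09,-0.006,0.08],"twist": [0,0,0.7]},{"xyz": [-0.12,-0.008,0.08],"twist": [0,0,1.4]},{"xyz": [-0.15,-0.01,0.08],"twist": [0,0,1.4]},{"xyz": [-0.175,-0.012,0.08],"twist": [0,0,1.4]},{"xyz": [-0.192,-0.0125,0.07],"twist": [0,0,1.4]},{"xyz": [-0.192,-0.0125,0.06],"twist": [0,0,1.4]},{"xyz": [-0.192,-0.0125,0.06],"twist": [0,0,1.4]}])

```text
time: 4.7
tool_pos: [0.46, 0.1014, 0.0835]
ee_rot: [-1.571, 0.003, 0.059]
wrist_force: [-0.8, 0.5, -1.3]
width: 0.0285
```

Run:
```python
from h import *
for n,(x0,y0,x1,y1) in(("scene",(190,120,350,240)),("top",(220,150,380,270))):
    p,d=robot.snapshot(n); cv2.imwrite(f"pics/{n}2.png",cv2.resize(p[y0:y1,x0:x1,::-1],None,fx=4,fy=4,interpolation=cv2.INTER_CUBIC))
o=robot.get_obs();print(o['tool_pos'],o['width'])
```

```text
[0.46218102 0.10153902 0.08513683] 0.028644900491626057
```

View pics/scene2.png

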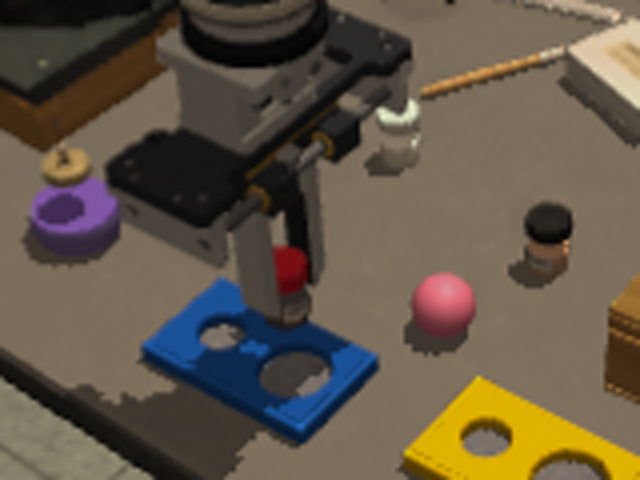

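The red jar is held upright above the blue tray's large well. I'll lower it and release.

Emit:
step_arm(commands=[{"xyz": [-0.001,0,-0.02],"twist": [0,0,0]},{"xyz": [-0.001,0,-0.035],"twist": [0,0,0]},{"xyz": [-0.001,0,-0.045],"twist": [0,0,0]},{"xyz": [-0.001,0,-0.05],"twist": [0,0,0]},{"xyz": [-0.001,0,-0.053],"twist": [0,0,0]},{"xyz": [-0.001,0,-0.055],"twist": [0,0,0]},{"xyz": [-0.001,0,-0.055],"twist": [0,0,0]},{"xyz": [-0.001,0,-0.055],"twist": [0,0,0]}])

```text
time: 5.47
tool_pos: [0.4613, 0.1016, 0.0312]
ee_rot: [-1.571, -0.001, 0.059]
wrist_force: [-0.0, 0.4, 0.0]
width: 0.029
```

Emit:
step_arm(commands=[{"xyz": [0,0,0],"twist": [0,0,0]},{"xyz": [0,0,0],"twist": [0,0,0]},{"xyz": [0,0,0],"twist": [0,0,0]},{"xyz": [0,0,0],"twist": [0,0,0]},{"xyz": [0,0,0],"twist": [0,0,0]},{"xyz": [0,0,0],"twist": [0,0,0]}], fingers=60)

```text
time: 5.97
tool_pos: [0.4607, 0.1016, 0.0306]
ee_rot: [-1.571, -0.0, 0.059]
wrist_force: [0.0, -0.5, -0.2]
width: 0.065
```

Emit:
step_arm(commands=[{"xyz": [0,0,0.03],"twist": [0,0,0]},{"xyz": [0,0,0.06],"twist": [0,0,0]},{"xyz": [0,-0.03,0.08],"twist": [0,0,-1]},{"xyz": [0.002,-0.065,0.08],"twist": [0,0,-2]},{"xyz": [0.005,-0.1,0.08],"twist": [0,0,-3.4]},{"xyz": [0.008,-0.14,0.08],"twist": [0,0,-3.4]},{"xyz": [0.011,-0.18,0.08],"twist": [0,0,-3.4]},{"xyz": [0.014,-0.22,0.08],"twist": [0,0,-3.4]},{"xyz": [0.016,-0.255,0.08],"twist": [0,0,-3.4]},{"xyz": [0.016,-0.285,0.08],"twist": [0,0,-3.4]},{"xyz": [0.016,-0.305,0.07],"twist": [0,0,-3.4]},{"xyz": [0.016,-0.3055,0.06],"twist": [0,0,-3.4]}])

```text
time: 6.97
tool_pos: [0.477, -0.2081, 0.0909]
ee_rot: [-1.574, -0.002, -0.005]
wrist_force: [-0.6, 0.4, 0.8]
width: 0.0717
```

Emit:
step_arm(commands=[{"xyz": [0,0,0],"twist": [0,0,0]},{"xyz": [0,0,0],"twist": [0,0,0]}])

```text
time: 7.13
tool_pos: [0.4759, -0.2029, 0.0894]
ee_rot: [-1.569, 0.002, -0.0]
wrist_force: [0.0, -0.3, 0.5]
width: 0.0719
```

Run:
```python
from h import *
for n,(x0,y0,x1,y1) in(("scene",(220,170,420,320)),):
    p,d=robot.snapshot(n); cv2.imwrite(f"pics/{n}3.png",cv2.resize(p[y0:y1,x0:x1,::-1],None,fx=4,fy=4,interpolation=cv2.INTER_CUBIC))
o=robot.get_obs();print(o['tool_pos'],o['width'],o['ee_rot'])
```

```text
[ 0.4764149  -0.20273512  0.09014393] 0.07196210979162976 [-1.56967121e+00  8.13030288e-04  6.76480083e-04]
```

View pics/scene3.png

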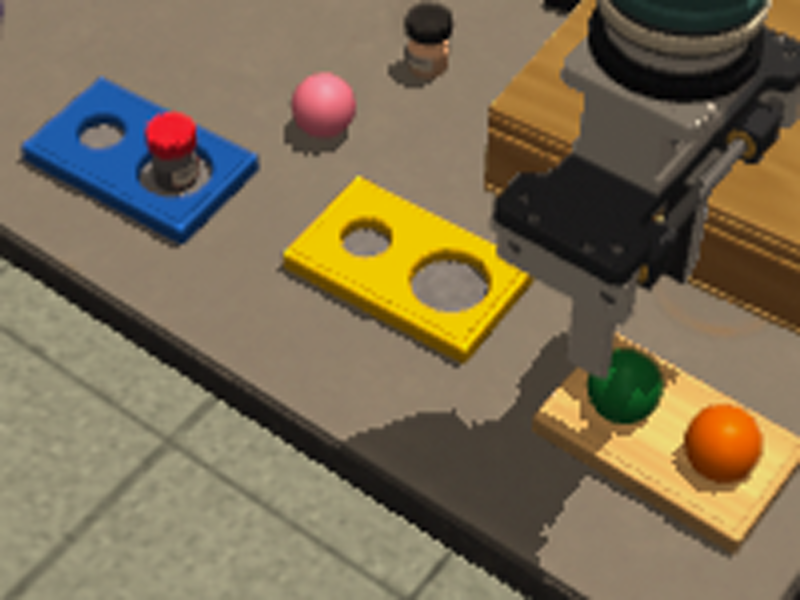

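The red jar stands upright in the blue well at crop (172,155). The gripper is in line above the green stone. I'll go down, then close in steps.

Emit:
step_arm(commands=[{"xyz": [0,-0.001,-0.02],"twist": [0,0,0]},{"xyz": [0,-0.001,-0.04],"twist": [0,0,0]},{"xyz": [0,-0.001,-0.052],"twist": [0,0,0]},{"xyz": [0,-0.001,-0.06],"twist": [0,0,0]},{"xyz": [0,-0.001,-0.064],"twist": [0,0,0]},{"xyz": [0,-0.001,-0.064],"twist": [0,0,0]},{"xyz": [0,-0.001,-0.064],"twist": [0,0,0]}])

```text
time: 7.77
tool_pos: [0.4772, -0.2049, 0.0272]
ee_rot: [-1.571, -0.001, 0.0]
wrist_force: [0.9, -0.8, 0.4]
width: 0.0713
```

Emit:
step_arm(commands=[{"xyz": [0,0,0],"twist": [0,0,0]},{"xyz": [0,0,0],"twist": [0,0,0]},{"xyz": [0,0,0],"twist": [0,0,0]},{"xyz": [0,0,0],"twist": [0,0,0]},{"xyz": [0,0,0],"twist": [0,0,0]},{"xyz": [0,0,0],"twist": [0,0,0]}], fingers=140)

```text
time: 8.27
tool_pos: [0.4767, -0.205, 0.0266]
ee_rot: [-1.571, -0.0, -0.0]
wrist_force: [0.6, -0.2, 0.3]
width: 0.0425
```

Emit:
step_arm(commands=[{"xyz": [0,0.001,0],"twist": [0,0,0]},{"xyz": [0,0.001,0],"twist": [0,0,0]}], fingers=145)

```text
time: 8.43
tool_pos: [0.4766, -0.2038, 0.0265]
ee_rot: [-1.571, -0.0, -0.0]
wrist_force: [-0.1, -0.6, 0.4]
width: 0.0405
```

Emit:
step_arm(commands=[{"xyz": [0,0,0],"twist": [0,0,0]},{"xyz": [0,0,0],"twist": [0,0,0]},{"xyz": [0,0,0],"twist": [0,0,0]},{"xyz": [0,0,0],"twist": [0,0,0]}], fingers=255)

```text
time: 8.77
tool_pos: [0.4766, -0.2039, 0.0265]
ee_rot: [-1.571, -0.0, -0.0]
wrist_force: [-0.1, 0.5, 0.3]
width: 0.0387
```

Emit:
step_arm(commands=[{"xyz": [0,0,0.01],"twist": [0,0,0]},{"xyz": [0,0,0.03],"twist": [0,0,0]},{"xyz": [0,0.005,0.055],"twist": [0,0,0]},{"xyz": [0,0.025,0.08],"twist": [0,0,0]},{"xyz": [-0.003,0.055,0.09],"twist": [0,0,1]},{"xyz": [-0.005,0.09,0.09],"twist": [0,0,2]},{"xyz": [-0.008,0.125,0.09],"twist": [0,0,3]},{"xyz": [-0.01,0.16,0.09],"twist": [0,0,3.4]},{"xyz": [-0.012,0.195,0.09],"twist": [0,0,3.4]},{"xyz": [-0.014,0.23,0.09],"twist": [0,0,3.4]},{"xyz": [-0.016,0.265,0.09],"twist": [0,0,3.4]},{"xyz": [-0.017,0.295,0.09],"twist": [0,0,3.4]}])

```text
time: 9.77
tool_pos: [0.4591, 0.0931, 0.1173]
ee_rot: [-1.57, -0.001, 0.06]
wrist_force: [0.9, 0.6, -0.4]
width: 0.0388
```

Emit:
step_arm(commands=[{"xyz": [-0.001,0.025,0],"twist": [0,0,0]},{"xyz": [-0.002,0.045,0],"twist": [0,0,0]},{"xyz": [-0.0025,0.06,0],"twist": [0,0,0]},{"xyz": [-0.0025,0.068,0],"twist": [0,0,0]},{"xyz": [-0.0025,0.068,-0.02],"twist": [0,0,0]},{"xyz": [-0.0025,0.068,-0.04],"twist": [0,0,0]},{"xyz": [-0.0025,0.068,-0.055],"twist": [0,0,0]},{"xyz": [-0.0025,0.068,-0.065],"twist": [0,0,0]},{"xyz": [-0.0025,0.068,-0.07],"twist": [0,0,0]},{"xyz": [-0.0025,0.068,-0.07],"twist": [0,0,0]},{"xyz": [-0.0025,0.068,-0.07],"twist": [0,0,0]}])

```text
time: 10.68
tool_pos: [0.4576, 0.1589, 0.0471]
ee_rot: [-1.571, -0.001, 0.059]
wrist_force: [-0.0, -0.8, -1.2]
width: 0.0386
```

Run:
```python
from h import *
for n,(x0,y0,x1,y1) in(("scene",(200,150,320,240)),):
    p,d=robot.snapshot(n); cv2.imwrite(f"pics/{n}4.png",cv2.resize(p[y0:y1,x0:x1,::-1],None,fx=6,fy=6,interpolation=cv2.INTER_CUBIC))
o=robot.get_obs();print(o['tool_pos'],o['width'],o['ee_rot'])
```

```text
[0.4580008  0.15903378 0.0475874 ] 0.0388358158460512 [-1.57056594 -0.00194083  0.05876003]
```

View pics/scene4.png

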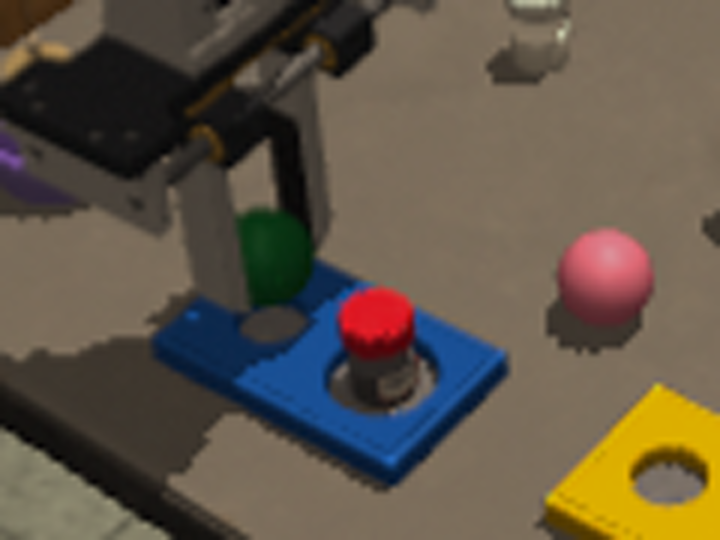

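The stone hangs above the empty dimple (crop 275,322). I'll lower to about 1 mm above seating and feel for contact.

Emit:
step_arm(commands=[{"xyz": [-0.0005,0,-0.008],"twist": [0,0,0]},{"xyz": [-0.0005,0,-0.013],"twist": [0,0,0]},{"xyz": [-0.0005,0,-0.016],"twist": [0,0,0]},{"xyz": [-0.0005,0,-0.0175],"twist": [0,0,0]},{"xyz": [-0.0005,0,-0.0185],"twist": [0,0,0]},{"xyz": [-0.0005,0,-0.0185],"twist": [0,0,0]},{"xyz": [-0.0005,0,-0.0185],"twist": [0,0,0]},{"xyz": [-0.0005,0,-0.0185],"twist": [0,0,0]}])

```text
time: 11.4
tool_pos: [0.4567, 0.1591, 0.0281]
ee_rot: [-1.571, -0.0, 0.059]
wrist_force: [0.5, -0.8, -1.7]
width: 0.0384
```

Emit:
step_arm(commands=[{"xyz": [0,0,-0.0005],"twist": [0,0,0]},{"xyz": [0,0,-0.0005],"twist": [0,0,0]},{"xyz": [0,0,-0.0005],"twist": [0,0,0]}])

```text
time: 11.65
tool_pos: [0.4568, 0.1591, 0.0277]
ee_rot: [-1.571, -0.001, 0.059]
wrist_force: [-0.3, 0.5, 0.4]
width: 0.0387
```

Emit:
step_arm(commands=[{"xyz": [0,0,-0.0003],"twist": [0,0,0]},{"xyz": [0,0,-0.0003],"twist": [0,0,0]}])

```text
time: 11.82
tool_pos: [0.4569, 0.1592, 0.0275]
ee_rot: [-1.571, -0.001, 0.059]
wrist_force: [-1.3, 0.1, 0.2]
width: 0.0385
```

Emit:
step_arm(commands=[{"xyz": [0,0,0],"twist": [0,0,0]},{"xyz": [0,0,0],"twist": [0,0,0]},{"xyz": [0,0,0],"twist": [0,0,0]},{"xyz": [0,0,0],"twist": [0,0,0]},{"xyz": [0,0,0],"twist": [0,0,0]},{"xyz": [0,0,0],"twist": [0,0,0]},{"xyz": [0,0,0],"twist": [0,0,0]}], fingers=60)

```text
time: 12.4
tool_pos: [0.4566, 0.159, 0.0272]
ee_rot: [-1.571, -0.0, 0.059]
wrist_force: [1.1, -0.1, 1.3]
width: 0.0717
```

Emit:
step_arm(commands=[{"xyz": [0,0,0.03],"twist": [0,0,0]},{"xyz": [0,0,0.06],"twist": [0,0,0]},{"xyz": [0.02,0,0.08],"twist": [0,0,0]},{"xyz": [0.05,0.005,0.08],"twist": [0,0,0]},{"xyz": [0.08,0.01,0.08],"twist": [0,0,0]},{"xyz": [0.11,0.015,0.08],"twist": [0,0,0]},{"xyz": [0.14,0.02,0.08],"twist": [0,0,-1]},{"xyz": [0.17,0.025,0.08],"twist": [0,0,-2]},{"xyz": [0.195,0.03,0.08],"twist": [0,0,-2]},{"xyz": [0.211,0.0325,0.07],"twist": [0,0,-2]},{"xyz": [0.211,0.0325,0.06],"twist": [0,0,-2]},{"xyz": [0.211,0.0325,0.06],"twist": [0,0,-2]}])

```text
time: 13.4
tool_pos: [0.666, 0.1911, 0.0831]
ee_rot: [-1.572, 0.007, 0.024]
wrist_force: [-0.2, -1.0, -1.5]
width: 0.0717
```

Emit:
step_arm(commands=[{"xyz": [0,0,0],"twist": [0,0,0]},{"xyz": [0,0,0],"twist": [0,0,0]}])

```text
time: 13.57
tool_pos: [0.6665, 0.1915, 0.0873]
ee_rot: [-1.571, 0.001, 0.024]
wrist_force: [-0.2, 0.2, -0.1]
width: 0.072
```

Run:
```python
from h import *
for n,(x0,y0,x1,y1) in(("scene",(200,100,340,240)),):
    p,d=robot.snapshot(n); cv2.imwrite(f"pics/{n}5.png",cv2.resize(p[y0:y1,x0:x1,::-1],None,fx=4,fy=4,interpolation=cv2.INTER_CUBIC))
o=robot.get_obs();print(o['tool_pos'],o['width'],o['ee_rot'])
```

```text
[0.66690772 0.19156044 0.08797551] 0.07156186824271367 [-1.57070340e+00 -4.17427013e-04  2.43844389e-02]
```

View pics/scene5.png

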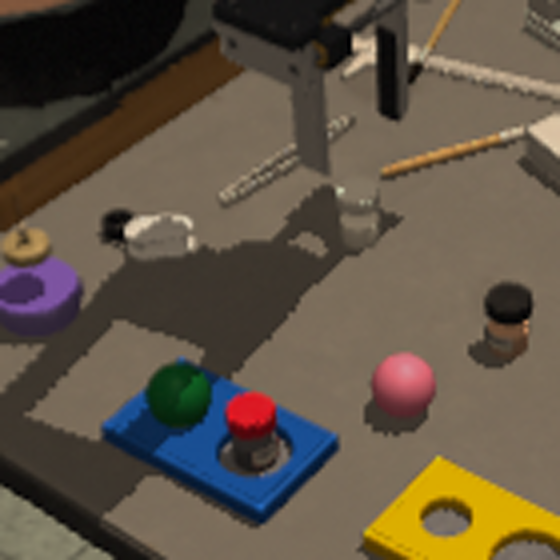

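The green stone sits in the blue dimple (crop 180,395) beside the red jar. The fingers are lined up over the white jar at crop (358,215). I'll grasp it next.

Emit:
step_arm(commands=[{"xyz": [0,0,-0.025],"twist": [0,0,0]},{"xyz": [0,0,-0.045],"twist": [0,0,0]},{"xyz": [0,0,-0.057],"twist": [0,0,0]},{"xyz": [0,0,-0.061],"twist": [0,0,0]},{"xyz": [0,0,-0.061],"twist": [0,0,0]},{"xyz": [0,0,-0.061],"twist": [0,0,0]}])

```text
time: 14.12
tool_pos: [0.6681, 0.1917, 0.0274]
ee_rot: [-1.571, -0.002, 0.024]
wrist_force: [-0.2, 0.2, 0.3]
width: 0.0719
```

Emit:
step_arm(commands=[{"xyz": [0,0,0],"twist": [0,0,0]},{"xyz": [0,0,0],"twist": [0,0,0]},{"xyz": [0,0,0],"twist": [0,0,0]},{"xyz": [0,0,0],"twist": [0,0,0]},{"xyz": [0,0,0],"twist": [0,0,0]},{"xyz": [0,0,0],"twist": [0,0,0]},{"xyz": [0,0,0],"twist": [0,0,0]},{"xyz": [0,0,0],"twist": [0,0,0]},{"xyz": [0,0,0],"twist": [0,0,0]},{"xyz": [0,0,0],"twist": [0,0,0]}], fingers=255)

```text
time: 14.95
tool_pos: [0.6676, 0.1916, 0.0263]
ee_rot: [-1.571, 0.0, 0.024]
wrist_force: [-0.8, 0.5, 0.6]
width: 0.0292
```

Emit:
step_arm(commands=[{"xyz": [0,0,0.02],"twist": [0,0,0]},{"xyz": [0,0,0.05],"twist": [0,0,0]},{"xyz": [-0.01,-0.01,0.075],"twist": [0,0,0]},{"xyz": [-0.03,-0.035,0.09],"twist": [0,0,0]},{"xyz": [-0.05,-0.065,0.09],"twist": [0,0,1]},{"xyz": [-0.07,-0.095,0.09],"twist": [0,0,1]},{"xyz": [-0.09,-0.125,0.09],"twist": [0,0,1]},{"xyz": [-0.11,-0.155,0.09],"twist": [0,0,1]},{"xyz": [-0.13,-0.19,0.09],"twist": [0,0,1]},{"xyz": [-0.15,-0.22,0.09],"twist": [0,0,1]},{"xyz": [-0.165,-0.25,0.09],"twist": [0,0,1]},{"xyz": [-0.178,-0.272,0.085],"twist": [0,0,1]}])

```text
time: 15.95
tool_pos: [0.489, -0.0827, 0.1122]
ee_rot: [-1.572, -0.002, 0.04]
wrist_force: [0.6, -0.2, -0.4]
width: 0.0291
```

Emit:
step_arm(commands=[{"xyz": [0,0,-0.02],"twist": [0,0,0]},{"xyz": [0,0,-0.03],"twist": [0,0,0]},{"xyz": [0,0,-0.03],"twist": [0,0,0]},{"xyz": [0,0,-0.03],"twist": [0,0,0]}])

```text
time: 16.28
tool_pos: [0.4893, -0.0798, 0.0804]
ee_rot: [-1.57, 0.002, 0.042]
wrist_force: [0.2, 0.5, 0.5]
width: 0.0292
```

Run:
```python
from h import *
for n,(x0,y0,x1,y1) in(("scene",(250,150,390,270)),):
    p,d=robot.snapshot(n); cv2.imwrite(f"pics/{n}6.png",cv2.resize(p[y0:y1,x0:x1,::-1],None,fx=4,fy=4,interpolation=cv2.INTER_CUBIC))
o=robot.get_obs();print(o['tool_pos'],o['width'],o['ee_rot'])
```

```text
[ 0.49000525 -0.07984618  0.08127918] 0.029350679468679718 [-1.57057673e+00  5.20509285e-05  4.27807600e-02]
```

View pics/scene6.png

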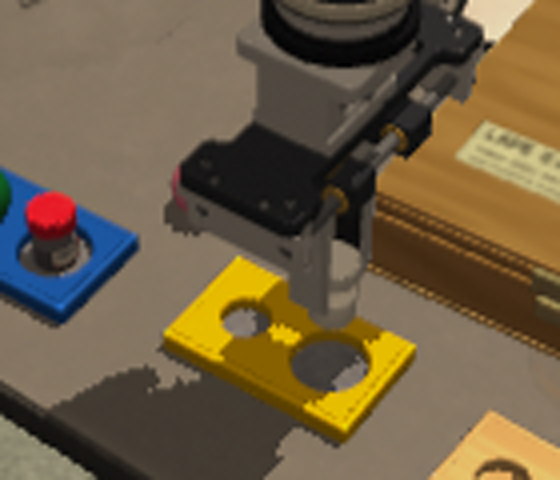

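The white jar is above the yellow tray's large well, clear of the box. I'll lower it and release.

Emit:
step_arm(commands=[{"xyz": [-0.0005,-0.0005,-0.018],"twist": [0,0,0]},{"xyz": [-0.0005,-0.0005,-0.032],"twist": [0,0,0]},{"xyz": [-0.0005,-0.0005,-0.042],"twist": [0,0,0]},{"xyz": [-0.0005,-0.0005,-0.047],"twist": [0,0,0]},{"xyz": [-0.0005,-0.0005,-0.0495],"twist": [0,0,0]},{"xyz": [-0.0005,-0.0005,-0.05],"twist": [0,0,0]},{"xyz": [-0.0005,-0.0005,-0.05],"twist": [0,0,0]},{"xyz": [-0.0005,-0.0005,-0.05],"twist": [0,0,0]}])

```text
time: 17.0
tool_pos: [0.4899, -0.0811, 0.0321]
ee_rot: [-1.571, -0.002, 0.042]
wrist_force: [0.2, -0.0, -0.4]
width: 0.0288
```

Emit:
step_arm(commands=[{"xyz": [0,0,0],"twist": [0,0,0]},{"xyz": [0,0,0],"twist": [0,0,0]},{"xyz": [0,0,0],"twist": [0,0,0]},{"xyz": [0,0,0],"twist": [0,0,0]},{"xyz": [0,0,0],"twist": [0,0,0]},{"xyz": [0,0,0],"twist": [0,0,0]},{"xyz": [0,0,0],"twist": [0,0,0]}], fingers=60)

```text
time: 17.58
tool_pos: [0.4891, -0.081, 0.0312]
ee_rot: [-1.571, -0.0, 0.042]
wrist_force: [-0.3, 0.4, -0.3]
width: 0.0702
```

Emit:
step_arm(commands=[{"xyz": [0,0,0.03],"twist": [0,0,0]},{"xyz": [0,0,0.06],"twist": [0,0,0]},{"xyz": [0,-0.01,0.08],"twist": [0,0,0]},{"xyz": [-0.003,-0.04,0.08],"twist": [0,0,-1]},{"xyz": [-0.006,-0.075,0.08],"twist": [0,0,-2]},{"xyz": [-0.009,-0.11,0.08],"twist": [0,0,-2.4]},{"xyz": [-0.012,-0.145,0.08],"twist": [0,0,-2.4]},{"xyz": [-0.013,-0.17,0.075],"twist": [0,0,-2.4]},{"xyz": [-0.013,-0.1825,0.06],"twist": [0,0,-2.4]},{"xyz": [-0.013,-0.1825,0.06],"twist": [0,0,-2.4]},{"xyz": [-0.013,-0.1825,0.06],"twist": [0,0,-2.4]},{"xyz": [-0.013,-0.1825,0.06],"twist": [0,0,-2.4]}])

```text
time: 18.58
tool_pos: [0.4762, -0.2626, 0.0914]
ee_rot: [-1.57, 0.0, 0.0]
wrist_force: [0.4, -0.3, 0.4]
width: 0.0716
```

Run:
```python
from h import *
for n,(x0,y0,x1,y1) in(("scene",(280,190,440,310)),):
    p,d=robot.snapshot(n); cv2.imwrite(f"pics/{n}7.png",cv2.resize(p[y0:y1,x0:x1,::-1],None,fx=4,fy=4,interpolation=cv2.INTER_CUBIC))
o=robot.get_obs();print(o['tool_pos'],o['width'],o['ee_rot'])
```

```text
[ 0.47652195 -0.26246683  0.09180139] 0.07188442646781325 [-1.57066971e+00 -6.46142330e-04  9.58085627e-04]
```

View pics/scene7.png

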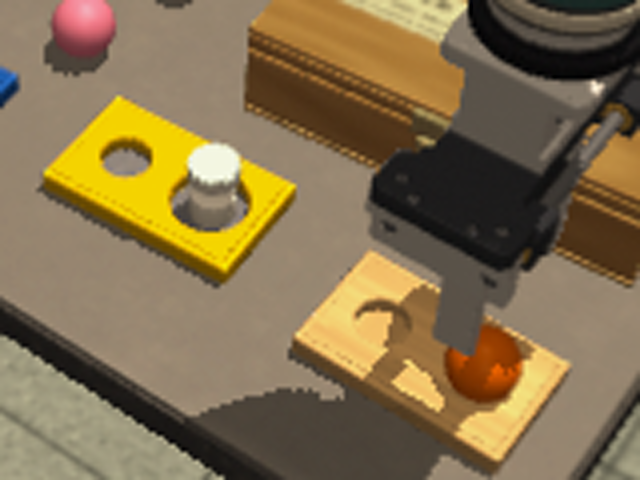

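The white jar stands in the yellow well at crop (213,185). The gripper is above the orange stone at (483,362).

Emit:
step_arm(commands=[{"xyz": [0,-0.001,-0.02],"twist": [0,0,0]},{"xyz": [0,-0.001,-0.04],"twist": [0,0,0]},{"xyz": [0,-0.001,-0.053],"twist": [0,0,0]},{"xyz": [0,-0.001,-0.061],"twist": [0,0,0]},{"xyz": [0,-0.001,-0.0655],"twist": [0,0,0]},{"xyz": [0,-0.001,-0.0655],"twist": [0,0,0]},{"xyz": [0,-0.001,-0.0655],"twist": [0,0,0]}])

```text
time: 19.22
tool_pos: [0.4768, -0.2644, 0.0266]
ee_rot: [-1.572, -0.001, 0.0]
wrist_force: [0.8, -0.3, -0.5]
width: 0.0718
```

Emit:
step_arm(commands=[{"xyz": [0,0,0],"twist": [0,0,0]},{"xyz": [0,0,0],"twist": [0,0,0]},{"xyz": [0,0,0],"twist": [0,0,0]},{"xyz": [0,0,0],"twist": [0,0,0]},{"xyz": [0,0,0],"twist": [0,0,0]},{"xyz": [0,0,0],"twist": [0,0,0]}], fingers=140)

```text
time: 19.72
tool_pos: [0.4762, -0.2645, 0.0258]
ee_rot: [-1.571, -0.0, -0.0]
wrist_force: [0.1, -0.4, -0.0]
width: 0.0428
```

Emit:
step_arm(commands=[{"xyz": [0,0,0],"twist": [0,0,0]},{"xyz": [0,0,0],"twist": [0,0,0]}], fingers=145)

```text
time: 19.88
tool_pos: [0.4761, -0.2645, 0.0257]
ee_rot: [-1.571, -0.0, -0.0]
wrist_force: [0.0, 0.4, -0.5]
width: 0.0406
```

Emit:
step_arm(commands=[{"xyz": [0,0.001,0.0005],"twist": [0,0,0]},{"xyz": [0,0.001,0.0005],"twist": [0,0,0]}])

```text
time: 20.05
tool_pos: [0.4761, -0.2633, 0.0262]
ee_rot: [-1.571, -0.0, -0.0]
wrist_force: [-0.7, -0.0, -0.3]
width: 0.0406
```

Emit:
step_arm(commands=[{"xyz": [0,0,0],"twist": [0,0,0]},{"xyz": [0,0,0],"twist": [0,0,0]},{"xyz": [0,0,0],"twist": [0,0,0]},{"xyz": [0,0,0],"twist": [0,0,0]}], fingers=255)

```text
time: 20.38
tool_pos: [0.476, -0.2634, 0.0262]
ee_rot: [-1.571, 0.0, -0.0]
wrist_force: [-0.5, 1.1, 1.0]
width: 0.0389
```

Emit:
step_arm(commands=[{"xyz": [0,0,0.01],"twist": [0,0,0]},{"xyz": [0,0,0.03],"twist": [0,0,0]},{"xyz": [0,0.005,0.055],"twist": [0,0,0]},{"xyz": [0.001,0.025,0.08],"twist": [0,0,0]},{"xyz": [0.003,0.055,0.09],"twist": [0,0,1]},{"xyz": [0.004,0.085,0.09],"twist": [0,0,2]},{"xyz": [0.006,0.12,0.09],"twist": [0,0,2.4]},{"xyz": [0.008,0.155,0.09],"twist": [0,0,2.4]},{"xyz": [0.01,0.185,0.09],"twist": [0,0,2.4]},{"xyz": [0.011,0.21,0.09],"twist": [0,0,2.4]},{"xyz": [0.011,0.23,0.09],"twist": [0,0,2.4]},{"xyz": [0.011,0.2405,0.09],"twist": [0,0,2.4]}])

```text
time: 21.38
tool_pos: [0.4871, -0.0207, 0.1169]
ee_rot: [-1.57, -0.001, 0.044]
wrist_force: [0.2, -0.4, -1.3]
width: 0.0386
```

Emit:
step_arm(commands=[{"xyz": [0,0,-0.02],"twist": [0,0,0]},{"xyz": [0,0,-0.04],"twist": [0,0,0]},{"xyz": [0,0,-0.055],"twist": [0,0,0]},{"xyz": [0,0,-0.065],"twist": [0,0,0]},{"xyz": [0,0,-0.07],"twist": [0,0,0]},{"xyz": [0,0,-0.07],"twist": [0,0,0]},{"xyz": [0,0,-0.07],"twist": [0,0,0]}])

```text
time: 21.97
tool_pos: [0.4876, -0.0233, 0.0468]
ee_rot: [-1.571, -0.001, 0.041]
wrist_force: [0.5, -0.2, -1.8]
width: 0.0384
```

Run:
```python
from h import *
for n,(x0,y0,x1,y1) in(("scene",(260,180,380,270)),):
    p,d=robot.snapshot(n); cv2.imwrite(f"pics/{n}8.png",cv2.resize(p[y0:y1,x0:x1,::-1],None,fx=6,fy=6,interpolation=cv2.INTER_CUBIC))
o=robot.get_obs();print(o['tool_pos'],o['width'],o['ee_rot'])
```

```text
[ 0.48797573 -0.02332809  0.04723576] 0.038962730709305594 [-1.57124456 -0.0018801   0.04127716]
```

View pics/scene8.png

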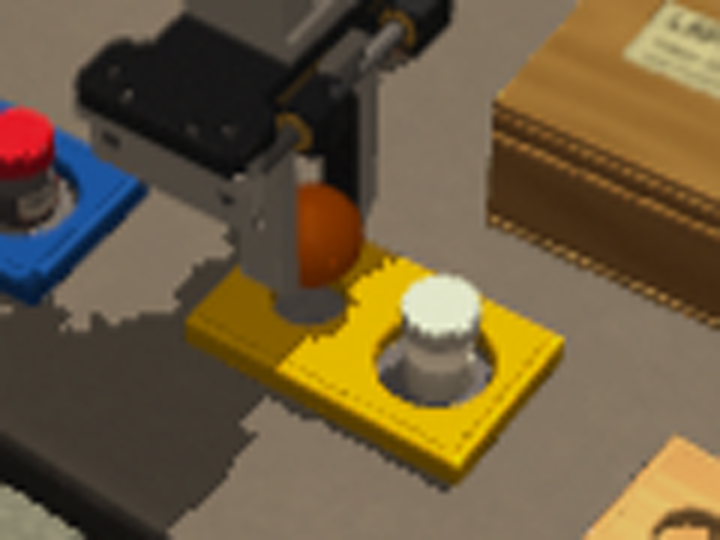

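The orange stone is over the yellow dimple (crop 310,300). I'll lower it the same way as the green one.

Emit:
step_arm(commands=[{"xyz": [-0.0005,0.0005,-0.008],"twist": [0,0,0]},{"xyz": [-0.0005,0.0005,-0.013],"twist": [0,0,0]},{"xyz": [-0.0005,0.0005,-0.016],"twist": [0,0,0]},{"xyz": [-0.0005,0.0005,-0.0175],"twist": [0,0,0]},{"xyz": [-0.0005,0.0005,-0.0185],"twist": [0,0,0]},{"xyz": [-0.0005,0.0005,-0.0185],"twist": [0,0,0]},{"xyz": [-0.0005,0.0005,-0.0185],"twist": [0,0,0]},{"xyz": [-0.0005,0.0005,-0.0185],"twist": [0,0,0]}])

```text
time: 22.68
tool_pos: [0.4869, -0.0225, 0.0279]
ee_rot: [-1.571, -0.001, 0.042]
wrist_force: [0.7, -0.6, -0.4]
width: 0.0387
```

Emit:
step_arm(commands=[{"xyz": [0,0,-0.0005],"twist": [0,0,0]},{"xyz": [0,0,-0.0005],"twist": [0,0,0]},{"xyz": [0,0,-0.0005],"twist": [0,0,0]}])

```text
time: 22.93
tool_pos: [0.4867, -0.0225, 0.0273]
ee_rot: [-1.571, -0.0, 0.042]
wrist_force: [-0.2, -1.1, -0.3]
width: 0.0386
```

Emit:
step_arm(commands=[{"xyz": [0,0,-0.0005],"twist": [0,0,0]},{"xyz": [0,0,-0.0005],"twist": [0,0,0]}])

```text
time: 23.1
tool_pos: [0.4866, -0.0225, 0.0267]
ee_rot: [-1.571, -0.0, 0.042]
wrist_force: [0.7, 0.9, -1.6]
width: 0.039
```

Emit:
step_arm(commands=[{"xyz": [0,0,0],"twist": [0,0,0]},{"xyz": [0,0,0],"twist": [0,0,0]},{"xyz": [0,0,0],"twist": [0,0,0]},{"xyz": [0,0,0],"twist": [0,0,0]},{"xyz": [0,0,0],"twist": [0,0,0]},{"xyz": [0,0,0],"twist": [0,0,0]},{"xyz": [0,0,0],"twist": [0,0,0]}], fingers=60)

```text
time: 23.68
tool_pos: [0.4867, -0.0225, 0.0268]
ee_rot: [-1.571, -0.0, 0.042]
wrist_force: [-0.0, 0.3, -0.4]
width: 0.0719
```

Emit:
step_arm(commands=[{"xyz": [0,0,0.03],"twist": [0,0,0]},{"xyz": [0,0,0.06],"twist": [0,0,0]},{"xyz": [0,0,0.09],"twist": [0,0,0]},{"xyz": [0,0,0.12],"twist": [0,0,0]},{"xyz": [0,0,0.15],"twist": [0,0,0]},{"xyz": [-0.03,0,0.17],"twist": [0,0,0]},{"xyz": [-0.06,0,0.18],"twist": [0,0,0]},{"xyz": [-0.09,0,0.18],"twist": [0,0,0]},{"xyz": [-0.12,0,0.18],"twist": [0,0,0]},{"xyz": [-0.15,0,0.18],"twist": [0,0,0]},{"xyz": [-0.15,0,0.18],"twist": [0,0,0]},{"xyz": [-0.15,0,0.18],"twist": [0,0,0]}])

```text
time: 24.68
tool_pos: [0.3363, -0.0225, 0.2072]
ee_rot: [-1.571, -0.003, 0.041]
wrist_force: [-0.0, -0.3, -0.2]
width: 0.0715
```

Run:
```python
from h import *
for n,(x0,y0,x1,y1) in(("scene",(190,120,430,300)),("top",(200,130,440,260))):
    p,d=robot.snapshot(n); cv2.imwrite(f"pics/{n}9.png",cv2.resize(p[y0:y1,x0:x1,::-1],None,fx=3.3,fy=3.3,interpolation=cv2.INTER_CUBIC))
    if n=="scene": cv2.imwrite("pics/s9full.png",p[...,::-1])
im=cv2.imread("pics/s9full.png")
for k,lo,hi,roi in(("green",(50,120,20),(85,255,255),(215,170,290,232)),("orange",(4,220,60),(14,255,255),(285,200,358,262))):
    b=max(blobs(im,lo,hi,roi,5),key=lambda b:b[1]); print(k,b[0],b[1],onplane("scene",*b[0],.027))
o=robot.get_obs();print(o['time'],o['tool_pos'],o['width'],o['ee_rot'])
```

```text
green [249.05660377 198.18867925] 53 [0.46441106 0.15111358 0.027     ]
orange [310.94581281 225.13793103] 203 [ 0.48580696 -0.02329188  0.027     ]
24.7833 [ 0.3372749  -0.02252203  0.20691425] 0.07174362041804058 [-1.57095764e+00 -1.17643241e-03  4.15583424e-02]
```

View pics/scene9.png

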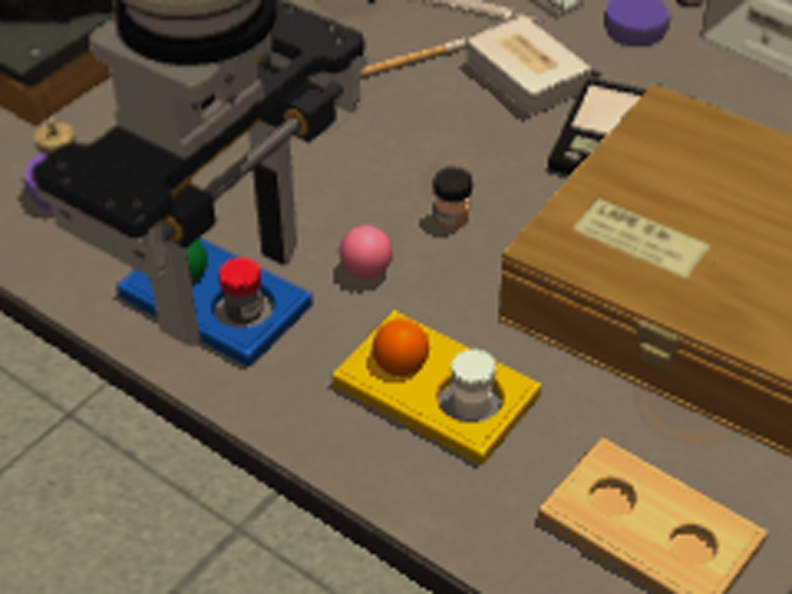

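View pics/top9.png

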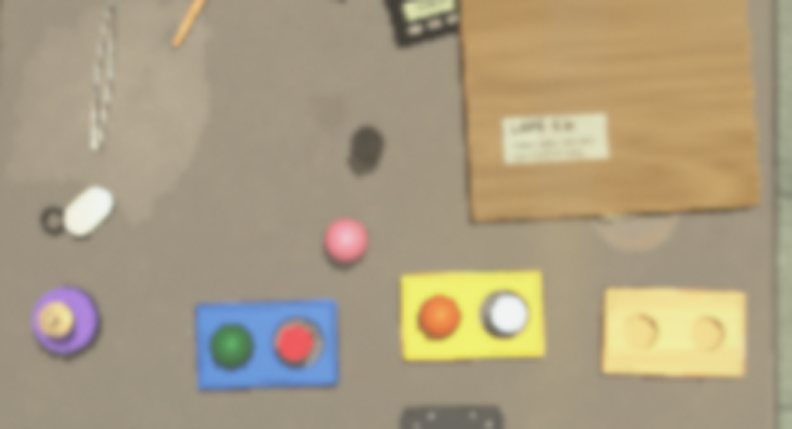

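Both kits look right. In the top crop, green (231,345) and red (296,343) are in blue, and orange (440,317) and white (506,314) are in yellow. The black jar (366,150), the lamp (66,320) and the pink ball (345,240) have not moved. I'm handing in the job.

```bash
python3 -c "
from bench import robot
print(robot.close_job())"
```

```text
the job is handed in; nothing more can be done
None
```

Both kits are made up and the job is handed in, at about 24.8 s of the 83 s allowed. The blue tray holds the red-capped jar and the green stone; the yellow tray holds the white-capped jar and the orange stone.

- **Placement:** the last top and scene pictures show both jars upright in the large wells and both stones in the dimples. The black jar, spirit lamp and pink ball are where they started, and the arm is clear of everything.
- **Stones:** I released each within about 1 mm of its seat, and the wrist force never read more than about 2 N.
- **Check that disagreed:** the last scene-view position for the green stone came out about 8 mm off, because a finger half hid the stone in that view. The top view shows it centred in its dimple. The orange stone measured within about 1 mm of its dimple.

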